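Plug the jet tube into the bottle rinser

ROBOT

A 6-joint arm with a two-finger parallel gripper is mounted at the origin on the work surface. World frame = base frame: x ahead of the robot, y to its left, z up, the work surface at z = 0. Lengths are in m, angles in rad, forces in N, time in s.
With the tool pointing down it reaches from about 0.325 to 0.9 m from the base axis. Payload 6.1 kg.
Tool frame: the origin (TCP) lies at the very end of the fingers, on their centre line; the grasp point (between the pads) lies arm.pinch_z behind it (arm.pinch_z is the distance from the TCP to the grasp point, in m); z points along the fingers, y is the line along which they close (so a half turn about z gives the same grasp; the last joint's range is limited). The gripper opens to 87 mm and grips with 3 to 60 N. Pads are 19 mm wide; open, the fingers measure 117 mm over their backs; the gripper's body (75 mm by 190 mm) begins 51 mm behind the grasp point.
Start: joints at [1.024, 0.22, 1.526, -0, 1.395, -0.126], TCP at [0.255, 0.57, 0.223] pointing down, gripper open.
Joint ranges: [-2.98, 2.98], [-0.91, 2.08], [0.09, 2.57], [-1.24, 4.39], [0.2, 2.65], [-2.68, 2.68]. Speed limits (rad/s): [2.57, 2.57, 3.01, 3.14, 3.14, 3.14].

INTERFACE

Orientations are given as a unit quaternion [x, y, z, w].
In Python, from bench import telemetry, optics, arm gives the robot as it stands.
- The arm moves only by the tool carry_out, never from a script. Its argument "series" is a list of rows, each an object of numbers: "tx", "ty", "tz": the shift along the world's x, y, z in mm; "twist": the turn about the world's z in degrees; "claw": the gripper command: -1 is fully open, 1 is shut, values between are in proportion. In form: [{"tx": .., "ty": .., "tz": .., "twist": .., "claw": ..}, ...]. A call has 1 to 20 rows; each row is the pose to reach, as a shift and turn from the pose commanded when the call began; what a row does not reach only later rows make up. A row lasts 1/8 s, in which the tool goes at most 62.5 mm and 10.7 degrees, less where a joint would pass 70% of its speed; a pose out of reach is approached as far as the arm can. A call with a gripper value outside its range is refused whole. The fingers move at their own pace and stop on an object; "squeeze" is the grip in N (left out, the last holds). Time passes only in rows, so rows that repeat a pose let the fingers close. It gives the time, the measured TCP pose, the force, the opening and the grip force at its end, in the units of the state.
- telemetry.get_obs(): the state, without advancing time (a new reading comes with each control period).
- optics.capture(name): name is "scene" or "top"; returns the picture (480x640x3 uint8, red, green, blue); there is no depth.
- optics.camera_info(name): a dict with "vertical_fov" (degrees; the focal length in pixels is half the picture's height over the tangent of half this angle, whatever the lens; pixels are square), "cx", "cy" (the principal point, pixels), "R" (3x3) and "t" (3): a world point X has camera coordinates R X + t. Camera axes: x right, y down, z forward; pixel columns grow to the right and rows downward; lengths in m; the calibration is good to about 2 mm. A picture is of the moment at which its call begins. camera_info takes no time and is no camera call.
- arm.job_done(): hands the job in; it is judged then, once.
The state is a dict: "time": time; "q": joint angles; "dq": joint speeds; "effort": joint torques, N m; "ee_pos": TCP position; "orientation": TCP orientation; "force": force on the tool from outside, world axes, zero at the start; "ft_torque": the same for the moment, N m; "gripper_width": opening from 0.0 (shut) to 1.0 (fully open); "grip_force": force on a finger pad.
Only numpy, scipy, OpenCV 4.12 (cv2) and the standard library are available. Lean on these libraries where they do the work, as an engineer would, in place of code of your own. Each camera call takes 0.05 s, during which the arm holds its last target. There are 200 camera calls.

TASK

Set up the bottle rinser: take the long steel jet tube with the rubber sleeve out of the rack, stand it upright in the rinser's push-in coupling and push it in past the grip until it is fully home, so that the jaws have snapped behind it and it stays down when you let go. Push firmly but do not ram it (never more than about 27 N on the rinser), and leave everything else where it stands.

Things in the scene. Friction and masses are not known exactly. Their poses are not given: they have to be found in the camera images.
- jet_tube: Rigid straight steel tube, 134 mm long, 16 mm wide, about 120 g. Origin: centre of its lower end (foot); z runs up along the tube. The foot tapers from 10 mm wide at the end to 16 mm at 6 mm up (bead, 6 to 8 mm up); an 11 mm wide groove lies 8 to 22 mm up, plain 16 mm tube above. It starts upright in one of the rack's holes and may lean 2 or 3 degrees.
- sleeve (a point): Middle of the jet tube's black rubber grip sleeve, 98 mm above the foot; the sleeve is 24 mm in diameter and 40 mm long. The tube's steel end stands 36 mm above this point.
- rack: White plastic block, 70 x 220 x 50 mm (x, y, z), fixed to the counter; origin under its centre. Three upright blind holes 18 mm wide and 40 mm deep at y = -70, 0 and +70 mm along its own y axis; the rods stand on hole floors 10 mm above the counter.
- rinser: The fixed rinser: white drip tray 200 x 200 x 26 mm with a grey upright coupling, 33 mm in diameter (two steel rings 37 mm), in its middle. Origin under the tray's centre, z up. Letting go of a tube that has not snapped in, the valve inside lifts it again, at least in part; one that has snapped in rises about 3 mm off the hard stop and stays.
- mouth (a point): Centre of the coupling's open top, 95 mm above the counter. Bore 18 to 19 mm wide, its top 5 mm flaring to about 24 mm. Inside, unseen, four sprung jaws sit 14 to 44 mm below the mouth, differing from unit to unit. They snap into the groove when the foot is about 10 mm below them; a hard stop lies 12.5 mm below them. So the foot is home 24 to 57 mm below the mouth, found only by feel.
- valve (a joint): How far the tube presses the hidden sprung valve (1.2 N per mm) down, in m: 0 with nothing in, about 0.0043 when the snapped-in tube has been let go, about 0.007 hard on the stop. Spreading the jaws and pressing the valve takes about 7 to 12 N together; so the first resistance is not the end, the stop is hard.
- stub_rod: Bystander in the rack: short steel rod with a 22 mm head, 85 mm tall; origin at its lower end.
- pestle: Bystander in the rack: white ceramic pestle, 88 mm tall, 24 mm head; origin at its lower end.
- syrup: Bystander: amber bottle, 56 mm in diameter, 130 mm tall; origin under its centre.
- pill_jar: Bystander: white jar, 60 mm in diameter, 75 mm tall; origin under its centre.
- measure: Bystander: clear measuring cup, 64 mm wide at the rim, 70 mm tall; origin under its centre.
- carton_a: Bystander: brown carton 90 x 45 x 35 mm; origin under its centre.
- carton_b: Bystander: white carton 110 x 50 x 22 mm; origin under its centre.
- stapler: Bystander: black stapler 120 x 32 x 37 mm; origin under its centre.
Things that resemble listed ones, but are neither listed nor needed, are in the scene too. Several things look just like the rack: the one meant starts farthest to the robot's left.

How it is judged:
On the way, in this order (a step that is already met when the one before it is completed fails the run):
1. the jet tube is lifted clear of the rack (z of jet_tube in the frame of rack above 0.055 m), for 0.1 s.
2. the jet tube is pushed into the coupling and presses the valve down by more than 4 mm (value of joint valve above 0.004 m and horizontal distance between jet_tube and mouth below 0.004 m), for 0.1 s.
At the end, for the whole second after the job is handed in: The jet tube, let go and at rest, stands in the coupling within 4 mm of its centre line and 0.1 rad of upright, its foot more than 21 mm below the mouth, held down by the jaws so that the valve stays pressed by more than 3.6 mm (value of joint valve between 0.0036 and 0.011 m and horizontal distance between jet_tube and mouth below 0.004 m and z of jet_tube in the frame of mouth below -0.021 m and angle between jet_tube's own z axis and vertical below 0.1 rad and linear speed of jet_tube below 0.02 m/s); the robot touches nothing.
It fails at once if more than 30 N between the jet tube and the rinser (contact force between jet_tube and rinser above 30 N).
It fails at once if the robot itself presses on the rinser with more than 30 N (contact force between any of the fingers, the arm and rinser above 30 N).
It fails at once if a bystander is moved by more than 30 mm (distance of any of stub_rod, pestle, syrup, pill_jar, measure, carton_a, carton_b, stapler from where it was at the start of the episode above 0.03 m).
It also fails if it takes over 51 s, if anything falls off the work surface, if the arm or the gripper's body presses on something with over 40 N, if the wrist force passes 120 N, or if a joint passes its speed limit or range.

## Working session

There is one attempt and no reset: what is moved stays moved. The work goes in short steps, Python scripts to look and compute and a tool call to move; the robot and the scene stay as the last step left them, time stands still between calls to the robot, and variables do not carry over. Pictures are saved under pics/ and viewed, at most 10 in all, crops included, and the job is handed in when it is done.

Besides the shell and the picture viewer there is one more tool, called as name(argument=value, ...) on one line, values as JSON. carry_out: Moves the arm, as the interface text tells. Its arguments: {"type":"object","properties":{"series":{"type":"array","items":{"type":"object","properties":{"tx":{"type":"number"},"ty":{"type":"number"},"tz":{"type":"number"},"twist":{"type":"number"},"claw":{"type":"number"}}}},"squeeze":{"type":"number"}},"required":["series"]}

```bash
mkdir -p pics; python3 - <<'E'
from bench import telemetry, optics, arm
import cv2, numpy as np
for n in("scene","top"):
    im=optics.capture(n); cv2.imwrite(f"pics/{n}0.png",im[:,:,::-1]); i=optics.camera_info(n)
    print(n,i["vertical_fov"],i["cx"],i["cy"],np.round(i["R"],4).tolist(),np.round(i["t"],4).tolist(),[k for k in i])
o=telemetry.get_obs(); print(o["time"],o["ee_pos"],o["orientation"],o["gripper_width"],o["force"],arm.pinch_z)
E
```

```text
scene 56.893911163755924 328.07956882497683 234.9810279296838 [[-0.5322, 0.8466, 0.0091], [0.5408, 0.3482, -0.7657], [-0.6514, -0.4026, -0.6432]] [0.3208, -0.2071, 1.2052] ['vertical_fov', 'cx', 'cy', 'R', 't']
top 51.10485693225962 326.311313356852 232.44962521747462 [[-0.0291, -0.9989, 0.0378], [-0.9984, 0.0272, -0.0495], [0.0484, -0.0392, -0.9981]] [-0.0739, 0.5256, 1.0323] ['vertical_fov', 'cx', 'cy', 'R', 't']
0.1 [0.25501771 0.57000357 0.22155205] [ 2.08848221e-01  9.77947682e-01 -8.18869416e-04 -2.86599291e-04] 1.0017566845268644 [-0.66677497  0.23536691 -0.96826879] 0.0187
```

View pics/scene0.png

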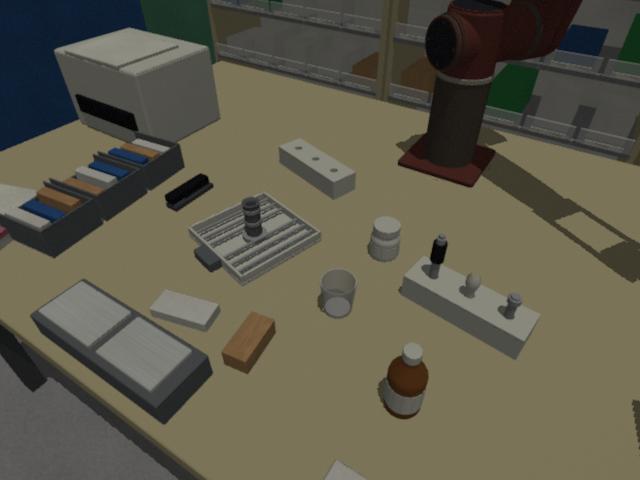

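View pics/top0.png

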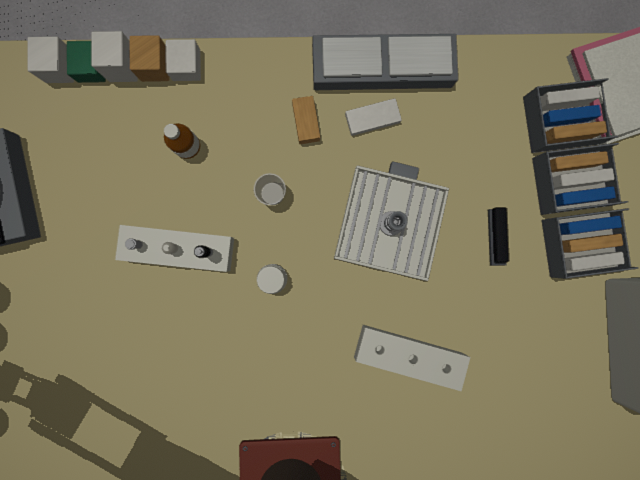

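Scene: two rack-like blocks. One is at top (174,248) / scene (468,305); it holds the black-sleeved tube at top (202,252) / scene (438,250), the pestle and the stub rod. The other is empty, at top (412,358) / scene (316,167). The first lies farthest to the robot's left (+y, left in the top view) and holds the tube, so it is the one meant. The coupling is at top (395,222) / scene (252,218). I'll confirm this in one enlarged crop.

```bash
python3 - <<'E'
import cv2, numpy as np
s=cv2.imread("pics/scene0.png");t=cv2.imread("pics/top0.png")
def c(im,x,y,w,h,k): 
    return cv2.resize(im[y:y+h,x:x+w],(w*k,h*k),interpolation=cv2.INTER_CUBIC)
a=np.hstack([c(s,410,225,66,50,6),c(t,170,225,66,50,6)])
b=np.hstack([c(s,220,190,66,50,6),c(t,362,197,66,50,6)])
m=np.vstack([a,b]); m=cv2.convertScaleAbs(m,alpha=1.5)
cv2.imwrite("pics/crop1.png",m);print(m.shape)
E
```

```text
(600, 792, 3)
```

View pics/crop1.png

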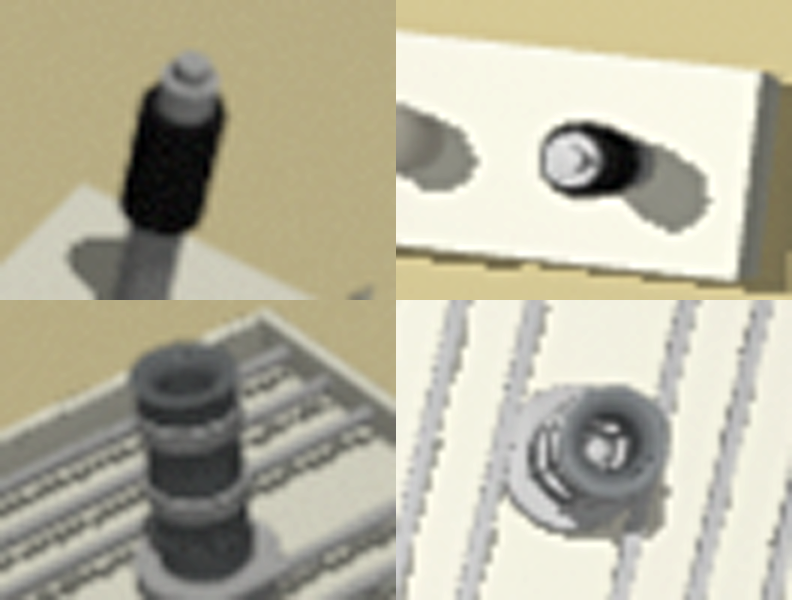

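The crop confirms the steel tube with the black sleeve in the left rack: its end centre is at scene (441.7,236.5) / top (199,251.7). The open grey coupling mouth is at scene (250.8,202.7) / top (398.8,220.5). Next I triangulate both.

```bash
cat >h.py <<'E'
from bench import telemetry, optics, arm
import cv2, numpy as np
I={n:optics.camera_info(n) for n in("scene","top")}
def K(i):
    f=240/np.tan(np.radians(i["vertical_fov"])/2); return np.array([[f,0,i["cx"]],[0,f,i["cy"]],[0,0,1]])
P={n:K(i)@np.c_[np.array(i["R"]),np.array(i["t"])] for n,i in I.items()}
def tri(s,t):
    X=cv2.triangulatePoints(P["scene"],P["top"],np.array(s,float).reshape(2,1),np.array(t,float).reshape(2,1)); return (X[:3]/X[3]).ravel()
def plane(n,p,z):
    M=P[n][:,[0,1,3]].copy(); M[:,2]+=z*P[n][:,2]; v=np.linalg.solve(M,[*p,1]); return v[:2]/v[2]
def proj(n,X):
    v=P[n]@np.r_[X,1]; return v[:2]/v[2]
E
python3 - <<'E'
from h import *
np.set_printoptions(precision=4,suppress=True)
for nm,s,t,z in(("tubetop",(441.7,236.5),(199,251.7),.144),("mouth",(250.8,202.7),(398.8,220.5),.095)):
    print(nm,tri(s,t),plane("scene",s,z),plane("top",t,z))
s=cv2.imread("pics/scene0.png");t=cv2.imread("pics/top0.png")
m=(s.max(2)<30).astype(np.uint8)[225:275,410:476]
n,l,st,c=cv2.connectedComponentsWithStats(m); k=1+st[1:,4].argmax(); print(st[k],c[k]+[410,225])
mid=c[k]+[410,225]; print("sleeve scene",plane("scene",mid,.108))
# rack top corners
g=(t.min(2)>140).astype(np.uint8); g[:, :100]=0; g[:,250:]=0; g[:215]=0;g[290:]=0
r=cv2.minAreaRect(cv2.findNonZero(g)); b=cv2.boxPoints(r); print(r,[plane("top",p,.05) for p in b]); 
for p in((129,244),(168,247)):print(plane("top",p,.09))
E
```

```text
tubetop [0.4883 0.149  0.139 ] [0.494  0.1512] [0.4885 0.1474]
mouth [ 0.5382 -0.2263  0.0915] [ 0.5412 -0.2213] [ 0.5387 -0.2267]
[ 21  15  16  24 245] [437.6694 252.9837]
sleeve scene [0.4951 0.151 ]
((172.5328826904297, 247.68768310546875), (111.54164123535156, 34.86003494262695), 6.009006023406982) [array([0.48  , 0.3317]), array([0.5485, 0.324 ]), array([0.5193, 0.1058]), array([0.4504, 0.1144])]
[0.5078 0.2907]
[0.5    0.2173]
```

carry_out(series=[{"tx": 235,"ty": -421,"tz": 0,"twist": -73.5,"claw": -1},{"tx": 235,"ty": -421,"tz": 0,"twist": -73.5,"claw": -1},{"tx": 235,"ty": -421,"tz": 0,"twist": -73.5,"claw": -1},{"tx": 235,"ty": -421,"tz": 0,"twist": -73.5,"claw": -1},{"tx": 235,"ty": -421,"tz": 0,"twist": -73.5,"claw": -1},{"tx": 235,"ty": -421,"tz": 0,"twist": -73.5,"claw": -1},{"tx": 235,"ty": -421,"tz": 0,"twist": -73.5,"claw": -1},{"tx": 235,"ty": -421,"tz": 0,"twist": -73.5,"claw": -1},{"tx": 235,"ty": -421,"tz": 0,"twist": -73.5,"claw": -1},{"tx": 235,"ty": -421,"tz": 0,"twist": -73.5,"claw": -1},{"tx": 235,"ty": -421,"tz": 0,"twist": -73.5,"claw": -1},{"tx": 235,"ty": -421,"tz": 0,"twist": -73.5,"claw": -1},{"tx": 235,"ty": -421,"tz": -20,"twist": -73.5,"claw": -1},{"tx": 235,"ty": -421,"tz": -40,"twist": -73.5,"claw": -1},{"tx": 235,"ty": -421,"tz": -60,"twist": -73.5,"claw": -1},{"tx": 235,"ty": -421,"tz": -60,"twist": -73.5,"claw": -1}], squeeze=40)

```text
time: 2.1
ee_pos: [0.4887, 0.1499, 0.1609]
orientation: [0.752, 0.659, -0.002, -0.001]
force: [0.4, 0.5, -0.3]
gripper_width: 1.001
grip_force: 0.0
```

```bash
python3 - <<'E'
from h import *
s=optics.capture("scene")[:,:,::-1]
o=telemetry.get_obs();print(o["time"],o["ee_pos"],o["orientation"],o["gripper_width"],o["force"])
cv2.imwrite("pics/scene1.png",s)
m=cv2.convertScaleAbs(cv2.resize(s[170:290,360:520],None,fx=5,fy=5,interpolation=cv2.INTER_CUBIC),alpha=1.5)
cv2.imwrite("pics/crop2.png",m)
print("tcp px",proj("scene",o["ee_pos"]))
E
```

```text
2.15 [0.48962526 0.14996651 0.16222147] [ 7.52136742e-01  6.59006683e-01 -5.90423492e-04 -4.05761246e-04] 0.9998615629138956 [-0.55528982  0.90662543  0.50063926]
tcp px [443.92706295 226.24588404]
```

View pics/crop2.png

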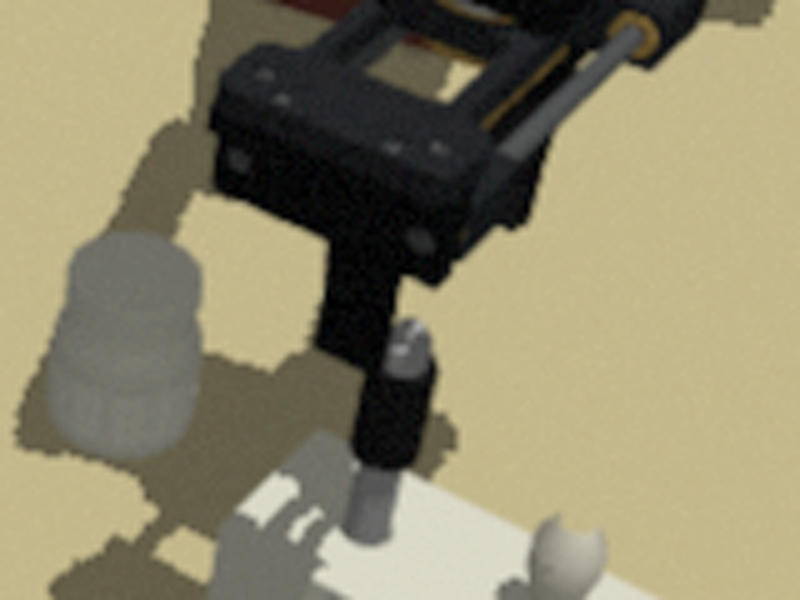

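The finger is beside the tube and the pinch line is over its end (scene about (441,237)). Going down and gripping.

carry_out(series=[{"tz": -20,"claw": -1},{"tz": -40,"claw": -1},{"tz": -60,"claw": -1},{"tz": -73,"claw": -1},{"tz": -73,"claw": 0},{"tz": -73,"claw": 0.3},{"tz": -73,"claw": 0.6},{"tz": -73,"claw": 1},{"tz": -73,"claw": 1},{"tz": -73,"claw": 1},{"tz": -73,"claw": 1},{"tz": -73,"claw": 1},{"tz": -73,"claw": 1}], squeeze=50)

```text
$.series[0]: bad value
```

carry_out(series=[{"tx": 0,"ty": 0,"tz": -20,"twist": 0,"claw": -1},{"tx": 0,"ty": 0,"tz": -40,"twist": 0,"claw": -1},{"tx": 0,"ty": 0,"tz": -60,"twist": 0,"claw": -1},{"tx": 0,"ty": 0,"tz": -73,"twist": 0,"claw": -1},{"tx": 0,"ty": 0,"tz": -73,"twist": 0,"claw": 0},{"tx": 0,"ty": 0,"tz": -73,"twist": 0,"claw": 0.3},{"tx": 0,"ty": 0,"tz": -73,"twist": 0,"claw": 0.6},{"tx": 0,"ty": 0,"tz": -73,"twist": 0,"claw": 1},{"tx": 0,"ty": 0,"tz": -73,"twist": 0,"claw": 1},{"tx": 0,"ty": 0,"tz": -73,"twist": 0,"claw": 1},{"tx": 0,"ty": 0,"tz": -73,"twist": 0,"claw": 1},{"tx": 0,"ty": 0,"tz": -73,"twist": 0,"claw": 1}], squeeze=50)

```text
time: 3.65
ee_pos: [0.4903, 0.1494, 0.0895]
orientation: [0.752, 0.659, -0.0, -0.0]
force: [-0.1, 0.1, -0.4]
gripper_width: 0.269
grip_force: 50.0
```

carry_out(series=[{"tx": 0,"ty": 0,"tz": 20,"twist": 0,"claw": 1},{"tx": 0,"ty": 0,"tz": 45,"twist": 0,"claw": 1},{"tx": 0,"ty": 0,"tz": 75,"twist": 0,"claw": 1},{"tx": 0,"ty": 0,"tz": 105,"twist": 0,"claw": 1},{"tx": 0,"ty": 0,"tz": 125,"twist": 0,"claw": 1},{"tx": 0,"ty": 0,"tz": 125,"twist": 0,"claw": 1},{"tx": 5,"ty": -30,"tz": 125,"twist": 0,"claw": 1},{"tx": 10,"ty": -75,"tz": 125,"twist": 0,"claw": 1},{"tx": 16,"ty": -125,"tz": 125,"twist": 0,"claw": 1},{"tx": 23,"ty": -175,"tz": 125,"twist": 0,"claw": 1},{"tx": 29,"ty": -225,"tz": 125,"twist": 0,"claw": 1},{"tx": 35,"ty": -275,"tz": 125,"twist": 0,"claw": 1},{"tx": 42,"ty": -325,"tz": 125,"twist": 0,"claw": 1},{"tx": 46,"ty": -360,"tz": 125,"twist": 0,"claw": 1},{"tx": 48,"ty": -375,"tz": 125,"twist": 0,"claw": 1},{"tx": 48,"ty": -375,"tz": 125,"twist": 0,"claw": 1},{"tx": 48,"ty": -375,"tz": 125,"twist": 0,"claw": 1}], squeeze=60)

```text
time: 5.78
ee_pos: [0.5381, -0.2241, 0.2139]
orientation: [0.752, 0.659, 0.0, -0.001]
force: [-0.8, -0.4, -0.4]
gripper_width: 0.259
grip_force: 60.0
```

```bash
python3 - <<'E'
from h import *
s=optics.capture("scene")[:,:,::-1]
t=optics.capture("top")[:,:,::-1]
o=telemetry.get_obs();print(o["time"],o["ee_pos"],o["orientation"],o["gripper_width"],o["force"])
cv2.imwrite("pics/scene2.png",s)
c=lambda im,x,y,w,h,k:cv2.convertScaleAbs(cv2.resize(im[y:y+h,x:x+w],None,fx=k,fy=k,interpolation=cv2.INTER_CUBIC),alpha=1.6)
m=np.hstack([c(s,215,140,70,100,6),c(t,370,190,60,100,6)])
cv2.imwrite("pics/crop3.png",m);print(m.shape)
e=o["ee_pos"];print("foot px if straight",proj("scene",e-[0,0,.0795]))
E
```

```text
5.875 [ 0.5383469 -0.2241282  0.2144623] [ 7.51962339e-01  6.59206031e-01  7.98491413e-05 -2.06388648e-04] 0.26031000734496323 [ 0.38005009  0.42141543 -0.80110447]
(600, 780, 3)
foot px if straight [248.47434315 184.75276971]
```

View pics/crop3.png

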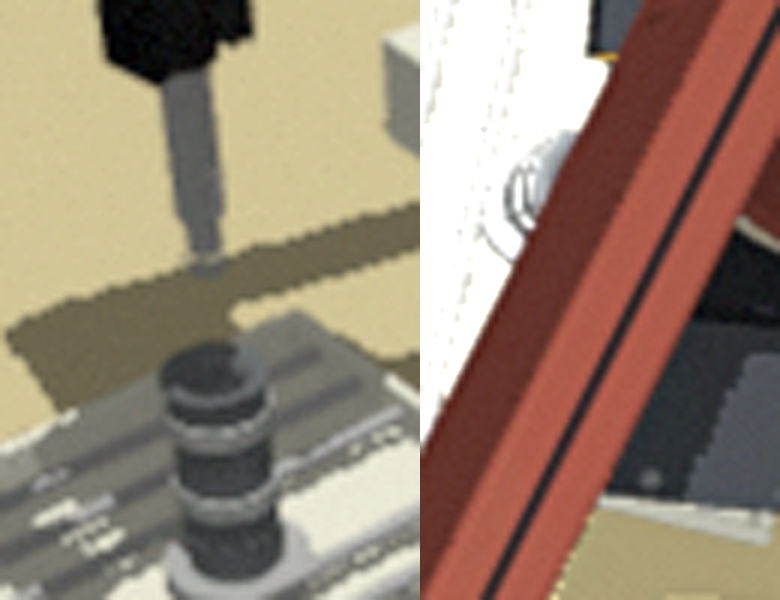

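```bash
python3 - <<'E'
from h import *
np.set_printoptions(precision=4,suppress=True)
f=np.array([215+207/6,140+265/6])-.0
m=np.array([215+212/6,140+376/6])
F=plane("scene",f,.1347);M=plane("scene",m,.095);print(F,M,(F-M)*1e3)
# mask-based checks: rim outline in initial picture, both views
s=cv2.imread("pics/scene2.png");hsv=s.astype(int)
for y in range(155,186,3):
    r=s[y,225:275].astype(int); d=(r[:,2]-r[:,0]); k=np.where((d<12)&(r.sum(1)>60))[0]
    print(y,k.min()+225 if len(k) else None,k.max()+225 if len(k) else None,len(k))
E
```

```text
[ 0.5354 -0.2241] [ 0.5416 -0.2221] [-6.1726 -1.9188]
155 242 249 8
158 242 249 8
161 243 250 8
164 243 250 8
167 244 250 7
170 244 251 8
173 244 251 8
176 245 250 6
179 247 250 4
182 248 249 2
185 247 251 5
```

The foot shows at scene (249.5,184.2), above the mouth at (250.3,202.7). The two estimates of their offset average about 3 mm short in x. I'll correct that, lower to just above the rim and look again.

carry_out(series=[{"tx": 2,"ty": 0,"tz": 0,"twist": 0,"claw": 1},{"tx": 3,"ty": -1,"tz": -10,"twist": 0,"claw": 1},{"tx": 3,"ty": -1,"tz": -22,"twist": 0,"claw": 1},{"tx": 3,"ty": -1,"tz": -32,"twist": 0,"claw": 1},{"tx": 3,"ty": -1,"tz": -36,"twist": 0,"claw": 1},{"tx": 3,"ty": -1,"tz": -36,"twist": 0,"claw": 1},{"tx": 3,"ty": -1,"tz": -36,"twist": 0,"claw": 1}])

```text
time: 6.75
ee_pos: [0.5416, -0.2267, 0.179]
orientation: [0.752, 0.659, 0.0, 0.0]
force: [0.3, -0.2, -1.5]
gripper_width: 0.264
grip_force: 60.0
```

```bash
python3 - <<'E'
from h import *
s=optics.capture("scene")[:,:,::-1]
o=telemetry.get_obs();print(o["time"],o["ee_pos"],o["gripper_width"],o["force"])
cv2.imwrite("pics/scene3.png",s)
m=cv2.convertScaleAbs(cv2.resize(s[165:225,215:295],None,fx=10,fy=10,interpolation=cv2.INTER_CUBIC),alpha=2.5)
cv2.imwrite("pics/crop4.png",m);print(m.shape)
E
```

```text
6.8 [ 0.54162272 -0.22674521  0.17909807] 0.26237589833694613 [-0.37918583  0.50252979 -1.45128151]
(600, 800, 3)
```

View pics/crop4.png

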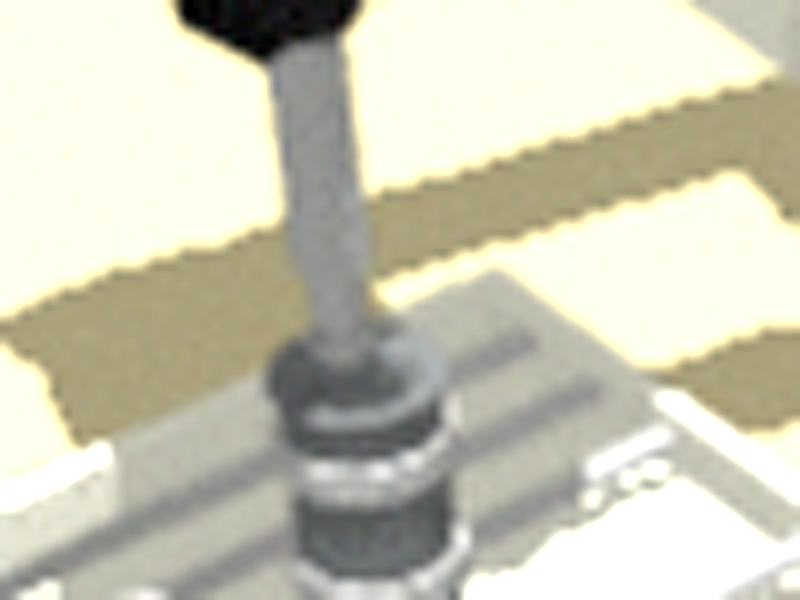

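The foot (crop 345,355) is now about 1.8 mm left of the mouth centre (crop 357,378) and just above the rim. I'll shift by 1.5 mm and ease it into the flare.

carry_out(series=[{"tx": 0,"ty": 1.5,"tz": -1,"twist": 0,"claw": 1},{"tx": 0,"ty": 1.5,"tz": -3,"twist": 0,"claw": 1},{"tx": 0,"ty": 1.5,"tz": -5,"twist": 0,"claw": 1},{"tx": 0,"ty": 1.5,"tz": -7,"twist": 0,"claw": 1},{"tx": 0,"ty": 1.5,"tz": -9,"twist": 0,"claw": 1},{"tx": 0,"ty": 1.5,"tz": -11,"twist": 0,"claw": 1},{"tx": 0,"ty": 1.5,"tz": -11,"twist": 0,"claw": 1}])

```text
time: 7.68
ee_pos: [0.5412, -0.225, 0.1673]
orientation: [0.752, 0.659, -0.0, -0.0]
force: [0.3, 0.6, -1.0]
gripper_width: 0.263
grip_force: 60.0
```

carry_out(series=[{"tx": 0,"ty": 0,"tz": -1.5,"twist": 0,"claw": 1},{"tx": 0,"ty": 0,"tz": -3,"twist": 0,"claw": 1},{"tx": 0,"ty": 0,"tz": -4.5,"twist": 0,"claw": 1},{"tx": 0,"ty": 0,"tz": -6,"twist": 0,"claw": 1},{"tx": 0,"ty": 0,"tz": -6,"twist": 0,"claw": 1}])

```text
time: 8.3
ee_pos: [0.5412, -0.225, 0.1613]
orientation: [0.752, 0.659, -0.0, -0.0]
force: [0.3, 0.1, 0.0]
gripper_width: 0.26
grip_force: 60.0
```

carry_out(series=[{"tx": 0,"ty": 0,"tz": -1,"twist": 0,"claw": 1},{"tx": 0,"ty": 0,"tz": -2,"twist": 0,"claw": 1},{"tx": 0,"ty": 0,"tz": -3,"twist": 0,"claw": 1},{"tx": 0,"ty": 0,"tz": -3,"twist": 0,"claw": 1}])

```text
time: 8.8
ee_pos: [0.5412, -0.225, 0.1584]
orientation: [0.752, 0.659, -0.0, -0.0]
force: [-0.5, 0.5, -2.0]
gripper_width: 0.264
grip_force: 60.0
```

carry_out(series=[{"tx": 0,"ty": 0,"tz": -1,"twist": 0,"claw": 1},{"tx": 0,"ty": 0,"tz": -2,"twist": 0,"claw": 1},{"tx": 0,"ty": 0,"tz": -3,"twist": 0,"claw": 1},{"tx": 0,"ty": 0,"tz": -4,"twist": 0,"claw": 1},{"tx": 0,"ty": 0,"tz": -4,"twist": 0,"claw": 1}])

```text
time: 9.43
ee_pos: [0.5413, -0.225, 0.1544]
orientation: [0.752, 0.659, -0.0, -0.0]
force: [0.3, -0.2, -1.5]
gripper_width: 0.259
grip_force: 60.0
```

carry_out(series=[{"tx": 0,"ty": 0,"tz": -1,"twist": 0,"claw": 1},{"tx": 0,"ty": 0,"tz": -2,"twist": 0,"claw": 1},{"tx": 0,"ty": 0,"tz": -3,"twist": 0,"claw": 1},{"tx": 0,"ty": 0,"tz": -4,"twist": 0,"claw": 1},{"tx": 0,"ty": 0,"tz": -4,"twist": 0,"claw": 1}])

```text
time: 10.05
ee_pos: [0.5412, -0.225, 0.1504]
orientation: [0.752, 0.659, -0.0, -0.0]
force: [-0.3, 0.3, -1.3]
gripper_width: 0.265
grip_force: 60.0
```

carry_out(series=[{"tx": 0,"ty": 0,"tz": -1,"twist": 0,"claw": 1},{"tx": 0,"ty": 0,"tz": -2,"twist": 0,"claw": 1},{"tx": 0,"ty": 0,"tz": -3,"twist": 0,"claw": 1},{"tx": 0,"ty": 0,"tz": -4,"twist": 0,"claw": 1},{"tx": 0,"ty": 0,"tz": -4,"twist": 0,"claw": 1}])

```text
time: 10.68
ee_pos: [0.5412, -0.225, 0.1464]
orientation: [0.752, 0.659, -0.0, -0.0]
force: [0.2, 0.1, -1.1]
gripper_width: 0.26
grip_force: 60.0
```

carry_out(series=[{"tx": 0,"ty": 0,"tz": -1,"twist": 0,"claw": 1},{"tx": 0,"ty": 0,"tz": -2,"twist": 0,"claw": 1},{"tx": 0,"ty": 0,"tz": -3,"twist": 0,"claw": 1},{"tx": 0,"ty": 0,"tz": -4,"twist": 0,"claw": 1},{"tx": 0,"ty": 0,"tz": -4,"twist": 0,"claw": 1}])

```text
time: 11.3
ee_pos: [0.5412, -0.225, 0.1424]
orientation: [0.752, 0.659, -0.0, -0.0]
force: [0.4, 0.6, -0.6]
gripper_width: 0.257
grip_force: 60.0
```

```bash
python3 - <<'E'
from h import *
s=optics.capture("scene")[:,:,::-1]
m=cv2.convertScaleAbs(cv2.resize(s[150:240,205:305],None,fx=6,fy=6,interpolation=cv2.INTER_CUBIC),alpha=2.2)
cv2.imwrite("pics/crop5.png",m)
E
```

```text
(no output)
```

View pics/crop5.png

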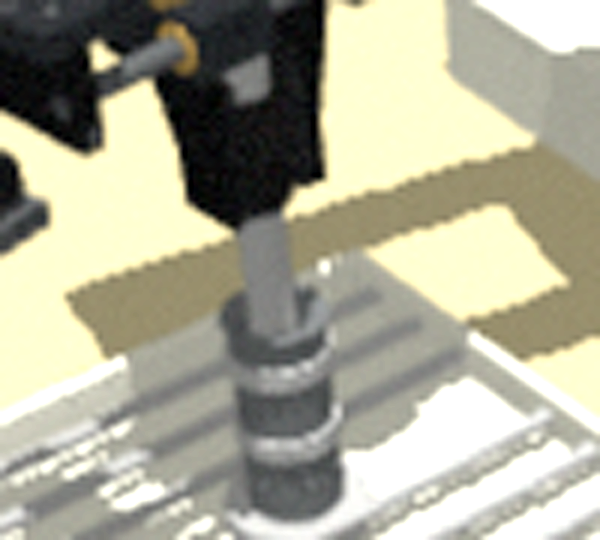

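The tube (crop 270,290) is in the bore, centred in the rim (crop 273,320), and not touching anything yet. I'll keep feeling downwards.

carry_out(series=[{"tx": 0,"ty": 0,"tz": -1,"twist": 0,"claw": 1},{"tx": 0,"ty": 0,"tz": -2,"twist": 0,"claw": 1},{"tx": 0,"ty": 0,"tz": -3,"twist": 0,"claw": 1},{"tx": 0,"ty": 0,"tz": -4,"twist": 0,"claw": 1},{"tx": 0,"ty": 0,"tz": -4,"twist": 0,"claw": 1}])

```text
time: 11.98
ee_pos: [0.5413, -0.2251, 0.1385]
orientation: [0.752, 0.659, 0.0, 0.0]
force: [0.8, -0.7, 0.4]
gripper_width: 0.261
grip_force: 60.0
```

carry_out(series=[{"tx": 0,"ty": 0,"tz": -1,"twist": 0,"claw": 1},{"tx": 0,"ty": 0,"tz": -2,"twist": 0,"claw": 1},{"tx": 0,"ty": 0,"tz": -3,"twist": 0,"claw": 1},{"tx": 0,"ty": 0,"tz": -3,"twist": 0,"claw": 1}])

```text
time: 12.48
ee_pos: [0.5413, -0.225, 0.1355]
orientation: [0.752, 0.659, -0.0, 0.0]
force: [-1.3, -0.6, 1.0]
gripper_width: 0.263
grip_force: 60.0
```

carry_out(series=[{"tx": 0,"ty": 0,"tz": -1,"twist": 0,"claw": 1},{"tx": 0,"ty": 0,"tz": -2,"twist": 0,"claw": 1},{"tx": 0,"ty": 0,"tz": -2,"twist": 0,"claw": 1}])

```text
time: 12.85
ee_pos: [0.5413, -0.2251, 0.1334]
orientation: [0.752, 0.659, 0.0, 0.0]
force: [-0.4, -0.3, 1.8]
gripper_width: 0.261
grip_force: 60.0
```

carry_out(series=[{"tx": 0,"ty": 0,"tz": -1,"twist": 0,"claw": 1},{"tx": 0,"ty": 0,"tz": -2,"twist": 0,"claw": 1},{"tx": 0,"ty": 0,"tz": -2,"twist": 0,"claw": 1}])

```text
time: 13.22
ee_pos: [0.5414, -0.2251, 0.1319]
orientation: [0.752, 0.659, 0.0, 0.0]
force: [-1.4, 0.9, 5.2]
gripper_width: 0.263
grip_force: 60.0
```

carry_out(series=[{"tx": 0,"ty": 0,"tz": -0.5,"twist": 0,"claw": 1},{"tx": 0,"ty": 0,"tz": -1,"twist": 0,"claw": 1},{"tx": 0,"ty": 0,"tz": -1,"twist": 0,"claw": 1}])

```text
time: 13.6
ee_pos: [0.5415, -0.2251, 0.1311]
orientation: [0.752, 0.659, 0.0, 0.0]
force: [-1.5, -0.6, 6.7]
gripper_width: 0.263
grip_force: 60.0
```

carry_out(series=[{"tx": 0,"ty": 0,"tz": -0.5,"twist": 0,"claw": 1},{"tx": 0,"ty": 0,"tz": -1,"twist": 0,"claw": 1},{"tx": 0,"ty": 0,"tz": -1,"twist": 0,"claw": 1}])

```text
time: 13.98
ee_pos: [0.5416, -0.2252, 0.1304]
orientation: [0.752, 0.659, 0.0, 0.0]
force: [-1.6, 0.6, 8.4]
gripper_width: 0.26
grip_force: 60.0
```

carry_out(series=[{"tx": 0,"ty": 0,"tz": -0.5,"twist": 0,"claw": 1},{"tx": 0,"ty": 0,"tz": -1,"twist": 0,"claw": 1},{"tx": 0,"ty": 0,"tz": -1.5,"twist": 0,"claw": 1},{"tx": 0,"ty": 0,"tz": -1.5,"twist": 0,"claw": 1}])

```text
time: 14.48
ee_pos: [0.5418, -0.2254, 0.1303]
orientation: [0.752, 0.659, 0.0, 0.001]
force: [-5.2, 1.5, 13.7]
gripper_width: 0.258
grip_force: 60.0
```

Resistance has turned stiff at about 15 N, with a side load of -5 N in x. I'll relieve the side load before pushing on.

carry_out(series=[{"tx": -0.5,"ty": 0,"tz": 0,"twist": 0,"claw": 1},{"tx": -1,"ty": 0.2,"tz": 0,"twist": 0,"claw": 1},{"tx": -1,"ty": 0.2,"tz": 0,"twist": 0,"claw": 1}])

```text
time: 14.85
ee_pos: [0.5414, -0.2253, 0.1303]
orientation: [0.752, 0.659, 0.001, 0.001]
force: [-3.8, 0.9, 13.3]
gripper_width: 0.26
grip_force: 60.0
```

```bash
python3 - <<'E'
from h import *
s=optics.capture("scene");o=telemetry.get_obs();print(o["time"],o["ee_pos"],o["force"],o["ft_torque"],o["orientation"])
E
```

```text
14.9 [ 0.54141454 -0.22530328  0.13034814] [-3.08055974  0.85909202 12.56449946] [ 0.24822342  0.81503649 -0.02476998] [7.52448233e-01 6.58649715e-01 5.55520724e-04 1.37861674e-03]
```

carry_out(series=[{"tx": -0.3,"ty": 0,"tz": -0.4,"twist": 0,"claw": 1},{"tx": -0.5,"ty": 0,"tz": -0.8,"twist": 0,"claw": 1},{"tx": -0.5,"ty": 0,"tz": -1.2,"twist": 0,"claw": 1},{"tx": -0.5,"ty": 0,"tz": -1.2,"twist": 0,"claw": 1}])

```text
time: 15.4
ee_pos: [0.5414, -0.2255, 0.1302]
orientation: [0.752, 0.659, 0.001, 0.002]
force: [-4.6, 1.8, 18.0]
gripper_width: 0.259
grip_force: 60.0
```

It is hard, like a stop: +5 N for only 0.1 mm. To check for the snap I'll ease off and see whether the jaws hold.

carry_out(series=[{"tx": 0,"ty": 0,"tz": 1.5,"twist": 0,"claw": 1},{"tx": 0,"ty": 0,"tz": 3,"twist": 0,"claw": 1},{"tx": 0,"ty": 0,"tz": 4.5,"twist": 0,"claw": 1},{"tx": 0,"ty": 0,"tz": 6,"twist": 0,"claw": 1},{"tx": 0,"ty": 0,"tz": 6,"twist": 0,"claw": 1}])

```text
time: 16.02
ee_pos: [0.5407, -0.225, 0.133]
orientation: [0.752, 0.659, 0.001, 0.001]
force: [3.4, -1.9, 1.4]
gripper_width: 0.259
grip_force: 60.0
```

carry_out(series=[{"tx": 1,"ty": -0.3,"tz": 1,"twist": 0,"claw": 1},{"tx": 1,"ty": -0.3,"tz": 2,"twist": 0,"claw": 1},{"tx": 1,"ty": -0.3,"tz": 2,"twist": 0,"claw": 1}])

```text
time: 16.4
ee_pos: [0.5405, -0.2248, 0.1333]
orientation: [0.752, 0.659, -0.0, -0.001]
force: [5.1, -2.4, -7.2]
gripper_width: 0.261
grip_force: 60.0
```

The jaws hold: a 2 mm pull moved it only 0.3 mm and gave -7 N. It has snapped in, about 3 mm off the stop. Now I unload, let go and rise.

carry_out(series=[{"tx": 0,"ty": 0,"tz": -1,"twist": 0,"claw": 1},{"tx": 0,"ty": 0,"tz": -2,"twist": 0,"claw": 1},{"tx": 0,"ty": 0,"tz": -2,"twist": 0,"claw": 0.3},{"tx": 0,"ty": 0,"tz": -2,"twist": 0,"claw": -0.3},{"tx": 0,"ty": 0,"tz": -2,"twist": 0,"claw": -1},{"tx": 0,"ty": 0,"tz": -2,"twist": 0,"claw": -1},{"tx": 0,"ty": 0,"tz": -2,"twist": 0,"claw": -1},{"tx": 0,"ty": 0,"tz": -2,"twist": 0,"claw": -1},{"tx": 0,"ty": 0,"tz": 15,"twist": 0,"claw": -1},{"tx": 0,"ty": 0,"tz": 40,"twist": 0,"claw": -1},{"tx": 0,"ty": 0,"tz": 70,"twist": 0,"claw": -1},{"tx": 0,"ty": 0,"tz": 110,"twist": 0,"claw": -1},{"tx": 0,"ty": 0,"tz": 110,"twist": 0,"claw": -1},{"tx": 0,"ty": 0,"tz": 110,"twist": 0,"claw": -1}])

```text
time: 18.15
ee_pos: [0.5408, -0.2251, 0.2454]
orientation: [0.752, 0.659, 0.0, 0.0]
force: [-0.3, 0.8, -0.2]
gripper_width: 0.997
grip_force: 0.0
```

```bash
python3 - <<'E'
from h import *
s=optics.capture("scene")[:,:,::-1]
o=telemetry.get_obs();print(o["time"],o["ee_pos"],o["gripper_width"],o["force"])
m=cv2.convertScaleAbs(cv2.resize(s[110:250,190:330],None,fx=4,fy=4,interpolation=cv2.INTER_CUBIC),alpha=1.8)
cv2.imwrite("pics/crop6.png",m)
for d in (.043,.047): print(proj("scene",[.541,-.2225,.095-d+.134])-[190,110])
E
```

```text
18.2 [ 0.54039785 -0.22489455  0.24436472] 1.0016966230815516 [ 0.004898    0.28530344 -0.08559991]
[55.29991387 52.64095238]
[55.53839444 54.51030051]
```

View pics/crop6.png

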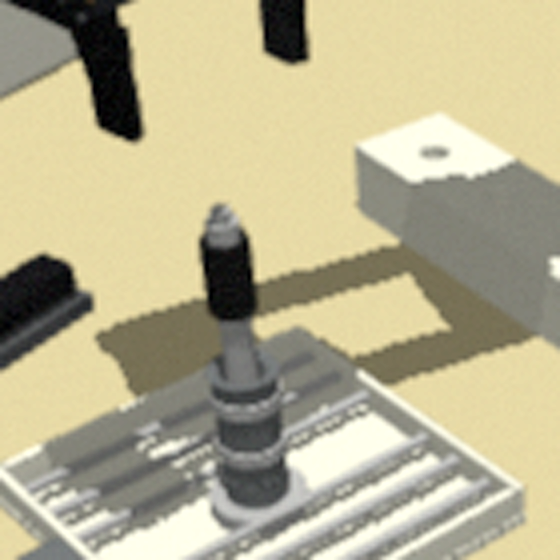

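The tube stands upright and free in the coupling. Its end at crop (55.5,53) px matches the expected (55.3,52.6) for a foot about 42 mm below the mouth, and the gripper is well clear. Handing in.

```bash
python3 -c "
from bench import arm
print(arm.job_done())"
```

```text
the job is handed in; nothing more can be done
None
```

The jet tube is snapped into the rinser coupling and standing free: the jaws held it against a 2 mm pull, I let go and handed the job in, but the hand-in returned no verdict.

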